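Lock the tin's lid with its bent pin

ROBOT

A 6-joint arm with a two-finger parallel gripper is mounted at the origin on the work surface. World frame = base frame: x ahead of the robot, y to its left, z up, the work surface at z = 0. Lengths are in m, angles in rad, forces in N, time in s.
With the tool pointing down it reaches from about 0.4 to 0.925 m from the base axis. Payload 12.5 kg.
Tool frame: the origin (TCP) lies at the very end of the fingers, on their centre line; the grasp point (between the pads) lies 19 mm behind it; z points along the fingers, y is the line along which they close (so a half turn about z gives the same grasp; the last joint's range is limited). The gripper opens to 95 mm and grips with 3 to 60 N. Pads are 20 mm wide; open, the fingers measure 119 mm over their backs; the gripper's body (75 mm by 180 mm) begins 59 mm behind the grasp point.
Start: joints at [-1.341, 0.491, 1.559, -0, 1.092, -0.106], TCP at [0.206, -0.59, 0.215] pointing down, gripper open.
Joint ranges: [-3.1, 3.1], [-0.84, 2.19], [0.05, 2.79], [-1.13, 4.28], [0.06, 2.93], [-2.69, 2.69]. Speed limits (rad/s): [2.22, 2.22, 2.79, 3.14, 3.14, 3.14].

INTERFACE

Orientations are given as a unit quaternion [w, x, y, z].
In Python, from cell import ctrl gives the robot as it stands.
- The arm moves only by the shell command python3 -m pendant 'ROWS'. ROWS is a JSON object of lists of equal length, an entry for each row: "linear": the shift along the tool's x, y, z in m, a list of three; "dr": the turn, a rotation vector about the tool's x, y, z in rad, a list of three; "jaw": the finger opening in m, from 0 to 0.0951. In form: {"linear": [[tx, ty, tz], ...], "dr": [[wx, wy, wz], ...], "jaw": [jaw, ...]}. A call has 1 to 8 rows; each row is the pose to reach, as a shift and turn from the pose commanded when the call began, along the tool's axes at that moment; what a row does not reach only later rows make up. A row lasts 1/12 s, in which the tool goes at most 41.7 mm and 7.16 degrees, less where a joint would pass 70% of its speed; a pose out of reach is approached as far as the arm can. A call with a gripper value outside its range is refused whole. The fingers move at their own pace and stop on an object; the grip force is fixed at half the most. Time passes only in rows, so rows that repeat a pose let the fingers close. It gives the time, the measured TCP pose, the force, the opening and the grip force at its end, in the units of the state.
- ctrl.read_state(): the state, without advancing time (a new reading comes with each control period).
- ctrl.snapshot(name): name is "scene" or "top" or "wrist"; returns a dict with "color" (400x640x3 uint8, red, green, blue), "fx", "fy", "cx", "cy" (pixels), "view" (4x4, takes a point from world to camera coordinates). Camera axes: x right, y up, looking along -z (the intrinsics and any distortion apply to the point x, -y, -z); pixel columns grow to the right and rows downward; lengths in m; the calibration is good to about 2 mm. A picture is of the moment at which its call begins. There is no depth.
- ctrl.hand_in(): hands the job in; it is judged then, once.
The state is a dict: "t": time; "qpos": joint angles; "dq": joint speeds; "joint_torque": joint torques, N m; "tool_pos": TCP position; "ee_rot": TCP orientation; "ft_force": force on the tool from outside, world axes, zero at the start; "moment": the same for the moment, N m; "gripper_width": finger opening in m; "grip_force": force on a finger pad.
Only numpy, scipy, OpenCV 4.12 (cv2) and the standard library are available. Lean on these libraries where they do the work, as an engineer would, in place of code of your own. Each camera call takes 0.05 s, during which the arm holds its last target. There are 200 camera calls.

TASK

Lock the lid of the round aluminium tin: pick up the bent steel pin by its upright tab and swing its curved rod round through the eye on the tin's strap and on through the eye on the lid. Then push it home until its square collar bears on the strap's eye, hold it there for half a second with a light push of 8 to 12 N, and let go so that it stays in. The strap is bent by hand, so feel your way: never push the strap along harder than 15 N or wedge the pin in the eyes with more than 20 N, and leave the other things on the shelf where they are.

Things in the scene. Friction and masses are not known exactly. Their poses are not given: they have to be found in the camera images.
- tin: Round aluminium tin, 196 mm across, fixed to the shelf; origin under its centre, z up. Flat clip-on lid, its top 70 mm above the shelf, bare but for two steel eyes. These are upright rings of 5 mm bar with a clear hole of 12.6 mm, 20 mm high over the lid. One is carried by a 16 mm wide strap coming over the rim from the tin's -y side, the other is fast on the lid.
- tin_eye (a point): Drawn place of the strap's eye: middle of its hole, at (0, -45, 78) mm in the tin's frame; axes as the tin's. The strap is hand-bent: the real eye stands up to 5 mm before or beyond this along the tin's x and up to 1.5 mm to either side in y, differently each time, so the collar's seat must be felt. The pin passes it along the tin's +x, its plane square to that.
- strap (a joint): How far the springy strap is pushed along the tin's +x by the pin's collar, in m: 0 unloaded, 1 mm at 10 N (10 N per mm), hard to tell from the state, which is noisy; it springs back slowly. A pin home on an undistorted strap has the tin's yaw and its origin at (-32.5, -45) mm in the tin's frame; on a strap bent by d along x it is turned d/50 mm rad further about eye_circle.
- lid_eye (a point): Middle of the hole of the lid's eye, at (41.0, -23.7, 78) mm in the tin's frame; axes as the tin's. Its hole's axis is turned 55 degrees counter-clockwise (seen from above) from the tin's x.
- eye_circle (a point): Centre of the level 50 mm radius circle on which both eyes sit, at (0, 5, 78) mm in the tin's frame; axes as the tin's. The pin enters the strap's eye first and turns counter-clockwise, seen from above, about this point; the lid's eye is 55 degrees further round.
- pin: Loose bent steel pin, 0.1 to 0.17 kg, lying flat; origin at the underside below the middle of its grip tab, z up. Tab: upright plate 28 mm (x) by 10 mm (y) by 40 mm high, gripped from above across y. In front of it a square collar, 22 x 22 x 4 mm, then the rod, 9 mm thick, its middle 4.5 mm above the underside. Rod centred in the eyes: underside 3.5 mm over the lid.
- pin_collar (a point): Middle of the rod at the collar's front face, at (30, 0, 4.5) mm in the pin's frame; axes as the pin's.
- pin_bend (a point): Centre of the rod's bend, at (32.5, 50, 4.5) mm in the pin's frame; axes as the pin's. The rod leaves the collar along the pin's +x and from x = 32.5 mm bends level towards +y, 50 mm radius, through 95 degrees; the last 15 degrees taper. In the fully home pin this point lies on eye_circle.
- pin_tip (a point): Middle of the 6 mm round tip at the rod's end, at (82.3, 54.4, 4.5) mm in the pin's frame.
- colander: blue plastic colander, 156 mm across, 70 mm high, a bystander; origin under its centre
- teapot: enamel teapot, 140 mm body, about 130 mm high, a bystander; origin under its centre
- spatula: wooden spatula lying down, a bystander
- mug: white mug 80 mm across and 80 mm high, a bystander; origin under its centre
- bowl: aluminium bowl 100 mm across, 40 mm high, a bystander; origin under its centre
- jar: amber glass jar 64 mm across, 90 mm high, a bystander; origin under its centre

How it is judged:
On the way, in this order (a step that is already met when the one before it is completed fails the run):
1. the pin's tip has passed through the eye on the tin's strap (x of pin_tip in the frame of tin_eye between 0.007 and 0.03 m and y of pin_tip in the frame of tin_eye between -0.007 and 0.016 m and z of pin_tip in the frame of tin_eye between -0.009 and 0.009 m).
2. the pin's tip has passed on through the eye on the lid (y of pin_tip in the frame of lid_eye above 0.006 m and distance between pin_tip and lid_eye below 0.04 m and z of pin_tip in the frame of lid_eye between -0.01 and 0.01 m and x of pin_tip in the frame of lid_eye between -0.005 and 0.016 m).
3. the collar is pressed against the strap's eye with 7 N or more (strap pushed 0.7 mm) for 0.3 s (x of pin_collar in the frame of tin_eye above -0.0105 m and horizontal distance between pin_collar and tin_eye below 0.012 m and y of pin_tip in the frame of lid_eye above 0.018 m and distance between pin_tip and lid_eye below 0.045 m and value of joint strap above 0.0007 m), for 0.3 s.
At the end, for the whole second after the job is handed in: The pin is through both eyes and home: its collar no more than 10.5 mm short of tin_eye along the tin's x and within 12 mm of it, its tip at least 18 mm beyond lid_eye along the tin's y and within 45 mm of it, the pin level within 0.2 rad, released and at rest (x of pin_collar in the frame of tin_eye above -0.0105 m and horizontal distance between pin_collar and tin_eye below 0.012 m and y of pin_tip in the frame of lid_eye above 0.018 m and distance between pin_tip and lid_eye below 0.045 m and angle between the z axis of pin and the z axis of tin, either way round below 0.2 rad and contact force between pin and the fingers below 0.1 N and linear speed of pin below 0.02 m/s); the robot touches nothing.
It fails at once if the strap is pushed along with more than 15 N (1.5 mm), or the pin loads the tin or the strap with more than 20 N (value of joint strap above 0.0015 m or contact force between pin and tin above 20 N or contact force between pin and strap above 20 N).
It fails at once if a bystander (colander, teapot, spatula, mug, bowl or jar) is moved by more than 20 mm (distance of any of colander, teapot, spatula, mug, bowl, jar from where it was at the start of the episode above 0.02 m).
It also fails if it takes over 72 s, if anything falls off the work surface, if the arm or the gripper's body presses on something with over 40 N, if the wrist force passes 120 N, or if a joint passes its speed limit or range.

## Working session

There is one attempt and no reset: what is moved stays moved. The work goes in short steps, Python scripts to look and compute and a shell command to move; the robot and the scene stay as the last step left them, time stands still between calls to the robot, and variables do not carry over. Pictures are saved under pics/ and viewed, at most 10 in all, crops included, and the job is handed in when it is done.

```bash
ls; mkdir -p pics; python3 - <<'E'
from cell import ctrl
import cv2, numpy as np
s=ctrl.read_state()
for k in s: print(k, np.round(s[k],4))
for n in ("scene","top"):
    p=ctrl.snapshot(n); cv2.imwrite(f"pics/{n}0.png",p["color"][:,:,::-1])
    print({k:p[k] for k in p if k not in("color",)})
E
```

```text
pics
t 0.0
qpos [-1.3406  0.4916  1.5595 -0.      1.0917 -0.1056]
dq [ 0.0017 -0.0019  0.0008 -0.0015 -0.0017  0.0009]
joint_torque [ 3.60000e-03 -6.12637e+01 -2.58180e+01  6.94000e-02  4.83000e-02
 -1.00000e-04]
tool_pos [ 0.2059 -0.5898  0.2141]
ee_rot [-6.000e-04  9.859e-01  1.671e-01 -0.000e+00]
ft_force [ 0.2264 -0.7058  0.6244]
moment [ 0.005  -0.0066  0.0411]
grip_force 0.0
gripper_width 0.0948
{'fx': 485.0785909187582, 'fy': 485.0785909187582, 'cx': 329.54393207043205, 'cy': 198.54572786534084, 'view': array([[ 0.54836519,  0.83592152,  0.02303964, -0.3320453 ],
       [-0.49415828,  0.30169573,  0.81534488,  0.18863801],
       [ 0.67461338, -0.45849198,  0.57851698, -1.6107715 ],
       [ 0.        ,  0.        ,  0.        ,  1.        ]])}
{'fx': 511.3006136990677, 'fy': 511.3006136990677, 'cx': 307.5970154997078, 'cy': 198.84168077346246, 'view': array([[-0.00430698, -0.99993618, -0.01044481,  0.06478572],
       [ 0.98213698, -0.00619475,  0.18806533, -0.53982999],
       [-0.18811803, -0.00944824,  0.98210098, -1.28187009],
       [ 0.        ,  0.        ,  0.        ,  1.        ]])}
```

View pics/top0.png

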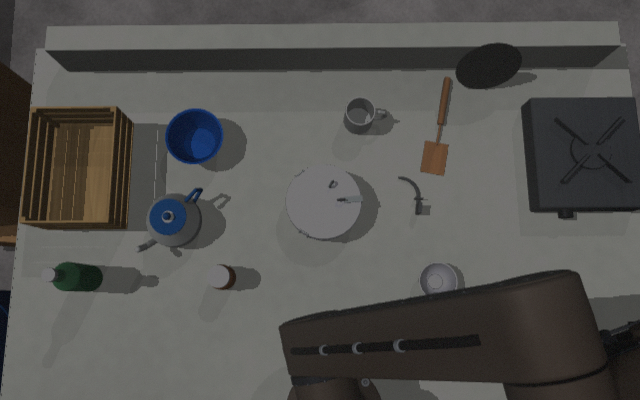

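View pics/scene0.png

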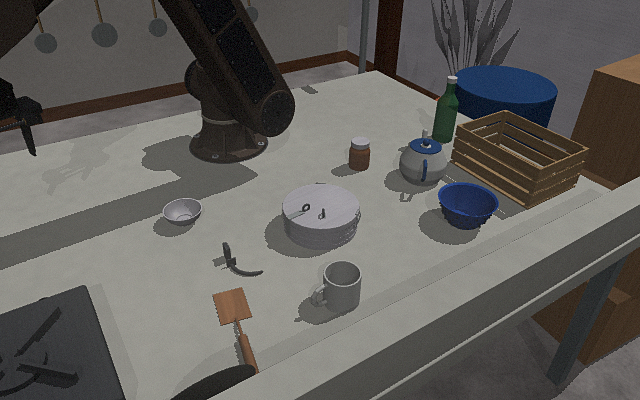

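```bash
cat > h.py <<'E'
import numpy as np, cv2
from cell import ctrl
from scipy.spatial.transform import Rotation as R
def ray(p,uv):
    V=p["view"]; d=np.array([(uv[0]-p["cx"])/p["fx"],-(uv[1]-p["cy"])/p["fy"],-1.])
    return -V[:3,:3].T@V[:3,3], V[:3,:3].T@d
def onz(p,uv,z):
    o,d=ray(p,uv); return o+d*(z-o[2])/d[2]
def proj(p,X):
    c=p["view"][:3,:3]@np.asarray(X)+p["view"][:3,3]
    return np.array([p["cx"]+p["fx"]*c[0]/-c[2], p["cy"]+p["fy"]*c[1]/c[2]])
def tri(obs):
    A=np.zeros((3,3));b=np.zeros(3)
    for p,uv in obs:
        o,d=ray(p,uv);d/=np.linalg.norm(d);M=np.eye(3)-np.outer(d,d);A+=M;b+=M@o
    return np.linalg.solve(A,b)
def rot():
    q=ctrl.read_state()["ee_rot"]; return R.from_quat([q[1],q[2],q[3],q[0]])
E
python3 - <<'E'
import cv2
from h import *
t=cv2.imread("pics/top0.png"); s=cv2.imread("pics/scene0.png")
a=cv2.resize(t[155:245,280:440],None,fx=5,fy=5,interpolation=cv2.INTER_CUBIC)[:300*2]
cv2.imwrite("pics/c0.png",cv2.convertScaleAbs(a,alpha=1.5))
p=ctrl.snapshot("top")
print(onz(p,(324,202),.07),onz(p,(418,212),0),onz(p,(400,178),0))
w=ctrl.snapshot("wrist");print(w["view"],w["fx"],w["cx"],w["cy"])
V=w["view"];print("cam in tool",rot().inv().apply(-V[:3,:3].T@V[:3,3]-ctrl.read_state()["tool_pos"]), rot().as_matrix().round(3))
E
```

```text
[0.52811264 0.01967007 0.07      ] [ 0.51211378 -0.23454704  0.        ] [ 0.60631274 -0.18978791  0.        ]
[[ 0.32860771 -0.94446515 -0.00160147 -0.62381854]
 [ 0.91412732  0.31847768 -0.25088487  0.02765601]
 [ 0.23746205  0.08097876  0.96801561 -0.39044788]
 [ 0.          0.          0.          1.        ]] 282.6898625959073 318.7656765656211 194.72714622366075
cam in tool [ 0.07055989 -0.00047531 -0.16955899] [[ 0.944  0.33  -0.   ]
 [ 0.33  -0.944  0.001]
 [ 0.    -0.001 -1.   ]]
```

View pics/c0.png

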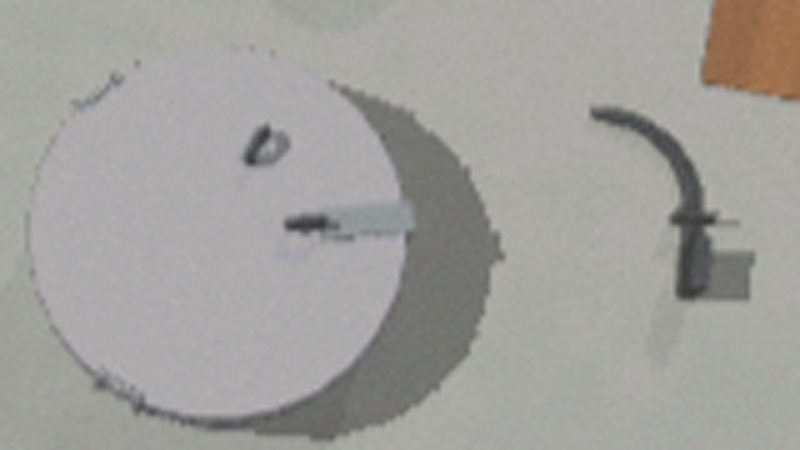

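```bash
python3 -m pendant '{"linear":[[0.03,-0.015,0],[0.06,-0.03,0],[0.09,-0.05,0],[0.12,-0.07,0],[0.15,-0.085,0],[0.18,-0.1,0],[0.2,-0.11,0],[0.2,-0.11,0]],"dr":[[0,0,-0.12],[0,0,-0.24],[0,0,-0.36],[0,0,-0.48],[0,0,-0.6],[0,0,-0.72],[0,0,-0.84],[0,0,-0.9]],"jaw":[0.095,0.095,0.095,0.095,0.095,0.095,0.095,0.095]}'; python3 - <<'E'
from h import *
r=rot();s=ctrl.read_state();print(r.as_euler('ZYX',degrees=True),s["tool_pos"],s["qpos"].round(3) if hasattr(s["qpos"],'round') else s["qpos"])
print(r.inv().apply(np.array([.52,-.235,.2])-s["tool_pos"]))
E
```

```text
t: 0.87
tool_pos: [0.3608, -0.4174, 0.2148]
ee_rot: [-0.0, 0.812, 0.583, 0.0]
ft_force: [0.3, 0.7, -0.9]
gripper_width: 0.0951
grip_force: 0.0
[ 7.13719551e+01 -3.67286012e-02  1.79994396e+02] [ 0.36084219 -0.41743354  0.214751  ] [-9.780e-01  3.870e-01  1.740e+00  1.000e-03  1.015e+00 -6.530e-01]
[0.22370543 0.09254492 0.01490345]
```

```bash
python3 -m pendant '{"linear":[[0.03,0.012,0],[0.06,0.024,0],[0.09,0.036,0],[0.12,0.05,0],[0.15,0.062,0],[0.18,0.075,0],[0.21,0.086,0],[0.224,0.092,0]],"dr":[[0,0,-0.12],[0,0,-0.24],[0,0,-0.36],[0,0,-0.48],[0,0,-0.6],[0,0,-0.72],[0,0,-0.84],[0,0,-0.95]],"jaw":[0.095,0.095,0.095,0.095,0.095,0.095,0.095,0.095]}' >/dev/null; python3 -m pendant '{"linear":[[0,0,0],[0,0,0],[0,0,0],[0,0,0],[0,0,0],[0,0,0],[0,0,0],[0,0,0]],"dr":[[0,0,-0.12],[0,0,-0.24],[0,0,-0.36],[0,0,-0.48],[0,0,-0.6],[0,0,-0.72],[0,0,-0.84],[0,0,-0.95]],"jaw":[0.095,0.095,0.095,0.095,0.095,0.095,0.095,0.095]}'; python3 - <<'E'
from h import *
r=rot();s=ctrl.read_state();print(r.as_euler('ZYX',degrees=True),s["tool_pos"])
p=ctrl.snapshot("wrist"); np.savez("w1.npz",**p); cv2.imwrite("pics/w1.png",cv2.convertScaleAbs(p["color"][:,:,::-1],alpha=1.4))
E
```

```text
t: 2.2
tool_pos: [0.519, -0.239, 0.2145]
ee_rot: [-0.0, -0.0, 1.0, 0.0]
ft_force: [0.3, 0.3, 0.5]
gripper_width: 0.0948
grip_force: 0.0
[-1.79982711e+02 -9.50612049e-03  1.79998622e+02] [ 0.51904018 -0.23898833  0.21453788]
```

View pics/w1.png

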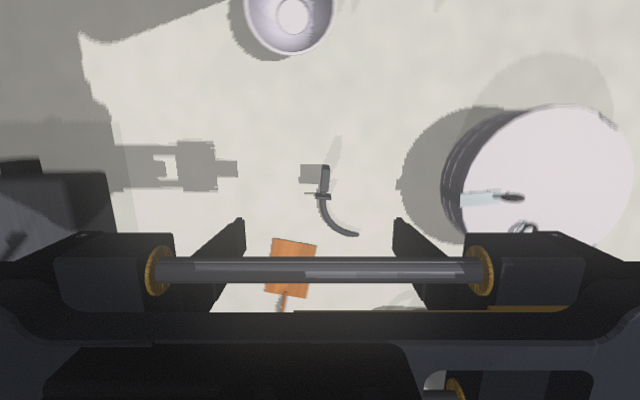

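```bash
python3 - <<'E'
from h import *
p=dict(np.load("w1.npz")); c=p["color"][:,:,::-1]
a=cv2.resize(c[150:250,290:370],None,fx=6,fy=6,interpolation=cv2.INTER_CUBIC)
t=cv2.imread("pics/top0.png")[170:222,405:445]
b=cv2.resize(t,None,fx=7.9,fy=7.9,interpolation=cv2.INTER_CUBIC); b=b[:411]; b=cv2.copyMakeBorder(b,0,600-b.shape[0],0,0,cv2.BORDER_CONSTANT)
cv2.imwrite("pics/c1.png",cv2.convertScaleAbs(np.hstack([a,b])[:, :800],alpha=1.4))
g=cv2.cvtColor(p["color"],cv2.COLOR_RGB2GRAY)[160:240,296:362]
print(np.percentile(g,[1,5,10,20,50]))
E
```

```text
[ 59.  72.  79. 107. 153.]
```

View pics/c1.png

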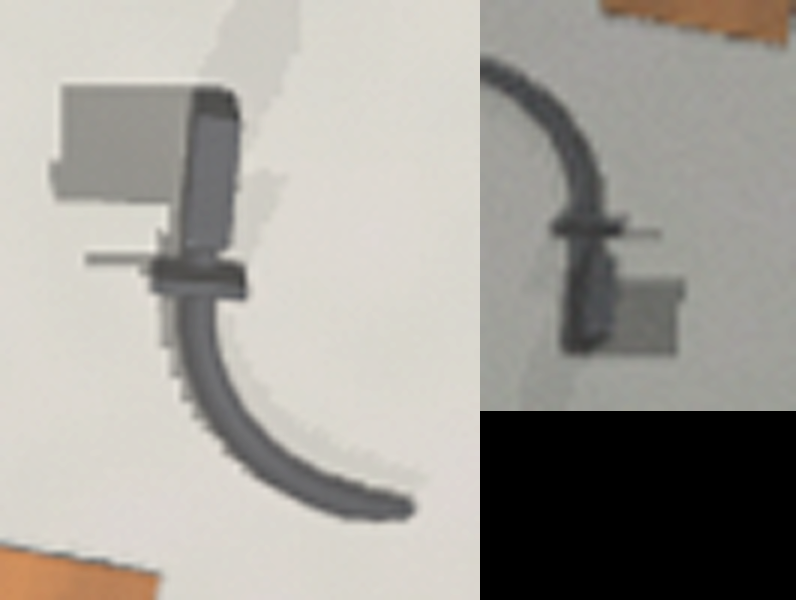

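```bash
python3 - <<'E'
from h import *
p=dict(np.load("w1.npz"))
f=lambda u,v,z: onz(p,(290+(u+.5)/6-.5,150+(v+.5)/6-.5),z)
a=f(214,116,.04);b=f(208,249,.04);tip=f(408,508,.0045)
print(a,b,np.linalg.norm(b-a),np.degrees(np.arctan2(*(b-a)[[1,0]])),(a+b)/2)
l=f(190,180,.04);r=f(237,180,.04);print("tabw",r-l)
o=((a+b)/2)[:2]; d=tip[:2]-o; print("tip",tip,"yaw by tip",np.degrees(np.arctan2(d[1],d[0])-np.arctan2(54.4,82.3)),np.linalg.norm(d),np.hypot(82.3,54.4))
for q in (150,272),(245,272),(150,297),(245,297): print(q,f(*q,.0),f(*q,.022))
s=dict(ctrl.snapshot("scene")); np.savez("s1.npz",**s)
print(proj(s,[*o,.04]),proj(s,[*o,.0]),proj(s,tip))
E
```

```text
[ 0.50514839 -0.23029418  0.04      ] [ 0.53319513 -0.23140539  0.04      ] 0.028068742363179914 -2.2688847147714313 [ 0.51917176 -0.23084979  0.04      ]
tabw [8.41066306e-06 9.71917554e-03 0.00000000e+00]
tip [ 0.60597236 -0.18239642  0.0045    ] yaw by tip -4.293666486156732 0.0994086185035716 98.65419403147541
(150, 272) [ 0.5485566  -0.24412832  0.        ] [ 0.54283302 -0.24380848  0.022     ]
(245, 272) [ 0.54857701 -0.22189198  0.        ] [ 0.54285227 -0.22284541  0.022     ]
(150, 297) [ 0.55462603 -0.24415499  0.        ] [ 0.54855491 -0.24383362  0.022     ]
(245, 297) [ 0.55464685 -0.22183326  0.        ] [ 0.54857454 -0.22279005  0.022     ]
[226.91640318 243.53528904] [228.58596977 256.33455461] [263.41003387 269.04931788]
```

```bash
python3 -m pendant '{"linear":[[0,0.004,0.03],[0,0.008,0.07],[0,0.008,0.11],[0,0.008,0.15],[0,0.008,0.18],[0,0.008,0.2],[0,0.008,0.203],[0,0.008,0.203]],"dr":[[0,0,0.03],[0,0,0.06],[0,0,0.06],[0,0,0.06],[0,0,0.06],[0,0,0.06],[0,0,0.06],[0,0,0.06]],"jaw":[0.08,0.06,0.05,0.05,0.05,0.05,0.05,0.05]}'; python3 -m pendant '{"linear":[[0,0,0],[0,0,0],[0,0,0],[0,0,0],[0,0,0],[0,0,0],[0,0,0],[0,0,0]],"dr":[[0,0,0],[0,0,0],[0,0,0],[0,0,0],[0,0,0],[0,0,0],[0,0,0],[0,0,0]],"jaw":[0.03,0.02,0.01,0.005,0.005,0.005,0.005,0.005]}'
```

```text
t: 2.97
tool_pos: [0.5188, -0.2309, 0.0108]
ee_rot: [-0.001, 0.034, 0.999, 0.001]
ft_force: [0.2, 0.0, 0.5]
gripper_width: 0.0511
grip_force: 0.0
t: 3.63
tool_pos: [0.5193, -0.2311, 0.012]
ee_rot: [0.0, 0.033, 0.999, -0.0]
ft_force: [-1.9, -0.3, 3.9]
gripper_width: 0.0096
grip_force: 30.0
```

```bash
python3 -m pendant '{"linear":[[0,0,-0.01],[0,0,-0.03],[0,0,-0.06],[0,0,-0.1],[0,0,-0.13],[0,0,-0.16],[0,0,-0.16],[0,0,-0.16]],"dr":[[0,0,0],[0,0,0],[0,0,0],[0,0,0],[0,0,0],[0,0,0],[0,0,0],[0,0,0]],"jaw":[0.005,0.005,0.005,0.005,0.005,0.005,0.005,0.005]}'; python3 - <<'E'
from h import *
w=dict(np.load("w1.npz"))["color"][:,:,::-1]; s=dict(np.load("s1.npz"))["color"][:,:,::-1]; t=cv2.imread("pics/top0.png")
z=lambda im,x,y,wd,h,k: cv2.convertScaleAbs(cv2.resize(im[y:y+h,x:x+wd],None,fx=k,fy=k,interpolation=cv2.INTER_CUBIC),alpha=1.3)
A=z(w,450,180,100,70,4); B=z(t,315,170,50,35,8); C=z(s,280,180,100,75,4); 
D=z(s,295,196,40,30,10)
cv2.imwrite("pics/c2.png",np.vstack([np.hstack([A,B]),np.hstack([C,D])]))
E
```

```text
t: 4.3
tool_pos: [0.5194, -0.2312, 0.1734]
ee_rot: [0.001, 0.033, 0.999, -0.001]
ft_force: [0.1, 0.3, -2.0]
gripper_width: 0.0097
grip_force: 30.0
```

View pics/c2.png

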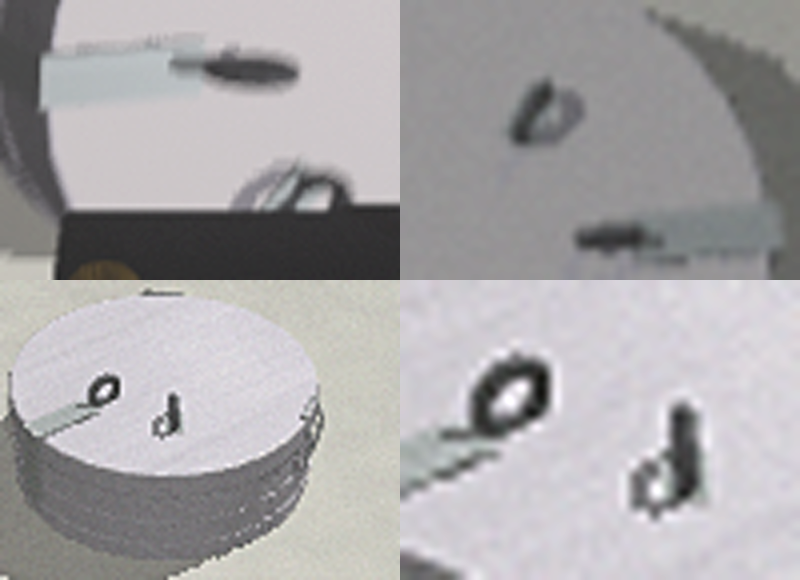

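```bash
python3 - <<'E'
from h import *
w=dict(np.load("w1.npz"));s=dict(np.load("s1.npz"));t=ctrl.snapshot("top"); tc=cv2.imread("pics/top0.png")[:,:,::-1]
k=lambda u,v,sc,x,y:(x+(u+.5)/sc-.5,y+(v+.5)/sc-.5)
se={'w':(w,k(250,68,4,450,180)),'t':(t,k(212,238,8,315,170)),'s':(s,k(111,117,10,295,196))}
le={'t':(t,k(131,110,8,315,170)),'s':(s,k(285,172,10,295,196))}
for n,o in (("strap",se),("lid",le)):
    X=tri(o.values()); print(n,X.round(4),{a:(proj(b[0],X)-b[1]).round(1) for a,b in o.items()},{a:onz(*b,.078).round(4) for a,b in o.items()})
# lid circle from top & scene & wrist
from scipy.optimize import least_squares
def fit(p,im,seed,roi,zz=.07):
    g=cv2.cvtColor(np.ascontiguousarray(im),cv2.COLOR_RGB2GRAY); f=cv2.GaussianBlur(g,(3,3),0)
    ref=np.median(f[seed[1]-3:seed[1]+4,seed[0]-3:seed[0]+4])
    m=(abs(f.astype(float)-ref)<14).astype(np.uint8); M=np.zeros_like(m); x,y,a,b=roi; M[y:y+b,x:x+a]=m[y:y+b,x:x+a]
    M=cv2.morphologyEx(M,cv2.MORPH_OPEN,np.ones((3,3)))
    _,L=cv2.connectedComponents(M); c=cv2.findContours((L==L[seed[1],seed[0]]).astype(np.uint8),cv2.RETR_EXTERNAL,cv2.CHAIN_APPROX_NONE)[0]
    c=max(c,key=cv2.contourArea)[:,0]; h=cv2.convexHull(c)[:,0]
    P=np.array([onz(p,q,zz)[:2] for q in c])
    r=least_squares(lambda v:np.hypot(*(P-v[:2]).T)-v[2],[*P.mean(0),.098],loss='soft_l1',f_scale=.001)
    print(r.x.round(4),len(c),ref,np.median(abs(r.fun)).round(5))
fit(t,tc,(310,210),(270,150,100,100))
fit(s,s["color"],(330,225),(270,170,100,90))
fit(w,w["color"],(560,170),(440,95,200,135))
E
```

```text
strap [ 0.5324 -0.0232  0.0759] {'w': array([-3.1,  1.1]), 't': array([-0.3,  0.5]), 's': array([ 0.5, -0.8])} {'w': array([ 0.5304, -0.0214,  0.078 ]), 't': array([ 0.5333, -0.0238,  0.078 ]), 's': array([ 0.537 , -0.0274,  0.078 ])}
lid [5.754e-01 3.000e-04 7.500e-02] {'t': array([0.4, 0.2]), 's': array([ 0.5, -0. ])} {'t': array([0.5753, 0.0015, 0.078 ]), 's': array([ 0.5782, -0.003 ,  0.078 ])}
[0.5449 0.0481 0.1307] 608 115.0 0.01869
[0.52   0.0392 0.1397] 523 161.0 0.02745
[0.5096 0.0367 0.0864] 745 156.0 0.01234
```

```bash
python3 -m pendant '{"linear":[[-0.009,0.03,0],[-0.018,0.06,0],[-0.027,0.09,0],[-0.036,0.12,0],[-0.045,0.15,0],[-0.054,0.18,0],[-0.063,0.21,0],[-0.066,0.22,0]],"dr":[[0,0,0],[0,0,0],[0,0,0],[0,0,0],[0,0,0],[0,0,0],[0,0,0],[0,0,0]],"jaw":[0.005,0.005,0.005,0.005,0.005,0.005,0.005,0.005]}';python3 -m pendant '{"linear":[[0,0,0],[0,0,0]],"dr":[[0,0,0],[0,0,0]],"jaw":[0.005,0.005]}'; python3 - <<'E'
from h import *
p=ctrl.snapshot("wrist"); np.savez("w2.npz",**p); c=p["color"][:,:,::-1]
z=lambda im,x,y,wd,h,k: cv2.convertScaleAbs(cv2.resize(im[y:y+h,x:x+wd],None,fx=k,fy=k,interpolation=cv2.INTER_CUBIC),alpha=1.3)
a=z(c,0,0,640,400,1); b=z(c,240,90,160,40,5)
cv2.imwrite("pics/w2.png",np.vstack([cv2.copyMakeBorder(a,0,0,0,160,cv2.BORDER_CONSTANT),b]))
E
```

```text
t: 5.02
tool_pos: [0.5996, -0.0124, 0.1698]
ee_rot: [-0.001, 0.032, 0.999, 0.0]
ft_force: [-0.8, 0.7, -1.9]
gripper_width: 0.0099
grip_force: 30.0
t: 5.18
tool_pos: [0.5988, -0.0157, 0.1703]
ee_rot: [-0.001, 0.032, 0.999, -0.0]
ft_force: [0.4, -0.3, -2.4]
gripper_width: 0.0097
grip_force: 30.0
```

View pics/w2.png

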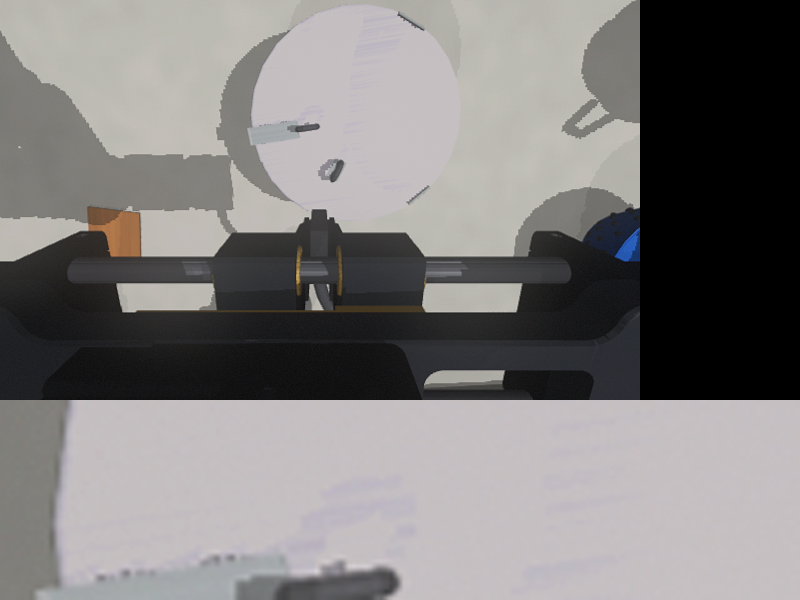

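```bash
cat > m.py <<'E'
from h import *
from scipy.optimize import least_squares
def meas(fn):
    p=dict(np.load(fn)); c=p["color"].astype(int); g=c.mean(2)
    bl=cv2.GaussianBlur(p["color"],(0,0),1.2).astype(int)
    m=((bl[:,:,2]-bl[:,:,1]>2)&(g>105)).astype(np.uint8); m[228:]=0
    m=cv2.morphologyEx(m,cv2.MORPH_CLOSE,np.ones((15,15)))
    m=cv2.morphologyEx(m,cv2.MORPH_OPEN,np.ones((9,9)))
    n,L,st,ce=cv2.connectedComponentsWithStats(m); i=1+np.argmax(st[1:,4])
    ct=max(cv2.findContours((L==i).astype(np.uint8),cv2.RETR_EXTERNAL,cv2.CHAIN_APPROX_NONE)[0],key=len)[:,0]
    P=np.array([onz(p,q,.07)[:2] for q in ct if q[1]<205])
    r=least_squares(lambda v:np.hypot(*(P-v[:2]).T)-v[2],[*P.mean(0),.098],loss='soft_l1',f_scale=.001)
    print("lid",r.x.round(4),np.median(abs(r.fun)).round(5),st[i])
    T=r.x[:2]
    d=((g<95)&(cv2.dilate((L==i).astype(np.uint8),np.ones((3,3)))>0)).astype(np.uint8)
    n,L2,st,ce=cv2.connectedComponentsWithStats(d)
    for j in range(1,n):
        if st[j,4]<40: continue
        ys,xs=np.nonzero(L2==j); Q=np.array([onz(p,(x,y),.079)[:2] for x,y in zip(xs,ys)])
        (cx,cy),wh,an=cv2.minAreaRect((Q*1e4).astype(np.float32)); e=np.linalg.eigh(np.cov(Q.T))[1][:,1]
        print("dark",st[j],"centroid",Q.mean(0).round(4),"rect",round(cx/1e4,4),round(cy/1e4,4),np.round(wh,0)/10,"dir deg",np.degrees(np.arctan2(e[1],e[0])).round(1))
    return p,T
if __name__=="__main__":
    import sys; meas(sys.argv[1])
E
python3 m.py w2.npz
```

```text
lid [0.5123 0.1289 0.1118] 0.00915 [ 336    0   71  192 5530]
```

```bash
python3 - <<'E'
from h import *
p=dict(np.load("w2.npz"))["color"].astype(int)
for n,x,y in (("lid",350,100),("lid",290,80),("lid",400,190),("lid",270,110),("tab",480,60),("tab",500,150),("shadow",240,150),("strap",262,134),("eye",308,127),("lideye",337,170)): print(n,p[y-1:y+2,x-1:x+2].mean((0,1)).round())
E
```

```text
lid [150. 146. 149.]
lid [151. 147. 148.]
lid [149. 145. 148.]
lid [151. 146. 148.]
tab [146. 145. 138.]
tab [146. 143. 138.]
shadow [100.  98.  95.]
strap [125. 128. 130.]
eye [69. 69. 72.]
lideye [67. 66. 68.]
```

```bash
sed -i 's/m=((bl\[:,:,2\]-bl\[:,:,1\]>2)&(g>105))/m=((2*bl[:,:,2]-bl[:,:,1]-bl[:,:,0]>-6)\&(g>108))/; s/(g<95)/(g<92)/' m.py; python3 m.py w2.npz
```

```text
lid [0.5308 0.0227 0.0963] 0.0005 [  249     0   211   221 35982]
dark [398  13  26  18  58] centroid [0.4539 0.0698] rect 0.4543 0.0699 [25.   2.1] dir deg 58.0
dark [288 124  32   8 169] centroid [ 0.533  -0.0242] rect 0.5331 -0.0246 [ 5.3 28. ] dir deg 91.8
dark [329 160  15  22 167] centroid [0.5735 0.0028] rect 0.5738 0.0026 [ 8.8 21.6] dir deg 153.6
```

```bash
python3 - <<'E'
from h import *
p=dict(np.load("w2.npz")); c=p["color"].astype(int); g=c.mean(2); T=np.array([.5308,.0227])
ang=lambda P:np.degrees(np.arctan2(*(P-T)[::-1]))
# clips: dark pixels in two windows
for x0,y0,x1,y1 in ((394,8,430,34),(402,180,434,208)):
    ys,xs=np.nonzero(g[y0:y1,x0:x1]<85); Q=np.array([onz(p,(x+x0,y+y0),.07)[:2] for x,y in zip(xs,ys)]); print("clip",len(Q),Q.mean(0).round(4),np.hypot(*(Q.mean(0)-T)).round(4),ang(Q.mean(0)))
# strap: bluish grey
b=((c[:,:,2]-c[:,:,0]>=2)&(g>105)&(g<140)).astype(np.uint8)
b[:110]=0;b[150:]=0;b[:,:240]=0;b[:,300:]=0
b=cv2.morphologyEx(b,cv2.MORPH_OPEN,np.ones((3,3)))
ys,xs=np.nonzero(b); 
# centre line per column, columns 256..288
cc=np.array([onz(p,(x,ys[xs==x].mean()),.071)[:2] for x in range(256,288)]); wd=[np.ptp(ys[xs==x])+1 for x in range(256,288)]
f=np.polyfit(cc[:,1],cc[:,0],1); print("strap slope yaw",np.degrees(np.arctan(-f[0])),"width px",wd[::6], "x at y=-.02",np.polyval(f,-.022), cc[0],cc[-1])
for r in range(120,136): print(r,g[r,284:326].astype(int))
E
```

```text
clip 44 [0.4512 0.0725] 0.0939 147.98415083872285
clip 12 [0.6048 0.0813] 0.0944 38.371647471048895
strap slope yaw 4.469869232626979 width px [np.int64(18), np.int64(19), np.int64(19), np.int64(18), np.int64(18), np.int64(18)] x at y=-.02 0.5330297593165745 [ 0.53723271 -0.06976613] [ 0.53504746 -0.04053389]
120 [147 146 145 146 144 147 146 144 143 141 140 138 142 143 143 143 144 144
 146 145 147 149 149 150 148 149 149 149 149 149 149 149 149 145 145 145
 146 149 148 149 149 149]
121 [135 115 103 136 124 126 128 131 132 131 131 130 124 140 146 146 146 147
 147 149 149 149 151 151 150 150 149 149 148 149 148 148 149 148 147 148
 147 148 148 149 148 149]
122 [130 126 122 130 126 127 128 129 129 129 128 130 122 136 145 145 145 145
 145 149 151 152 140 120 114 143 151 150 150 150 150 150 151 150 150 148
 149 149 149 149 149 148]
123 [129 130 129 129 129 129 129 130 131 131 131 130 129 131 142 145 145 146
 147 149 122 114 113 107 104 144 155 153 152 152 136 112 108 118 135 148
 150 149 149 149 150 149]
124 [130 129 130 130 131 131 133 132 133 133 133 133 133 129 145 150 150 151
 151 155
[... 1326 characters left out ...]
 [129 129 130 130 130 131 126 126 125 126 126 124 124 105 115 137 140 141
 143 142 143 144 150 151 151 150 149 150 149 149 150 148 149 148 148 149
 149 148 149 148 149 149]
133 [131 130 131 130 130 130 131 131 131 131 131 131 131 127 120 145 152 151
 150 151 150 149 149 148 149 149 149 149 149 149 149 149 149 149 149 148
 149 149 149 149 149 147]
134 [130 130 129 129 129 128 128 128 129 129 130 129 130 131 122 143 150 148
 149 148 148 148 149 148 148 149 148 148 148 148 148 149 148 148 148 148
 148 148 148 148 149 149]
135 [127 128 127 128 129 129 130 130 129 131 130 130 131 131 129 136 147 149
 149 149 149 148 148 148 149 149 149 148 148 149 148 149 149 148 149 149
 149 149 149 148 149 148]
```

```bash
cat > plan.py <<'E'
from h import *
YT=np.radians(4.8)
def rz(a): return np.array([[np.cos(a),-np.sin(a)],[np.sin(a),np.cos(a)]])
LE=np.array([.5737,.0027]); T=np.array([.5308,.0227])
C=((LE+rz(YT)@[-.041,.0287])+(T+rz(YT)@[0,.005]))/2
def tcp(phi_deg,C=C):
    a=YT-np.radians(phi_deg); return C+rz(a)@[-.0325,-.05], a+np.pi
def rows(phis,zs,C=C,cmd=None):
    """tool-axis shifts/turns from commanded pose cmd=(x,y,z,toolyaw)"""
    x,y,z,a=cmd
    for f,zz in zip(phis,zs):
        P,b=tcp(f,C); d=rz(a).T@(P-[x,y]); da=(b-a+np.pi)%(2*np.pi)-np.pi
        print(f"phi {f}: lin [{d[0]:.4f},{-d[1]:.4f},{z-zz:.4f}] dr [0,0,{-da:.4f}] ; world {P.round(4)} {zz} yaw {np.degrees(b):.1f}")
E
python3 - <<'E'
from plan import *
p=dict(np.load("w2.npz"))
e=onz(p,(307,127.6),.079)[:2]; print("strap eye",e,"w",onz(p,(319.3,126.5),.079)[:2]-onz(p,(294.5,129),.079)[:2])
print("C",C,"from lid eye",LE+rz(YT)@[-.041,.0287],"from T",T+rz(YT)@[0,.005])
print("strap in tin frame mm",rz(YT).T@(e-C)*1e3+[0,5])
S=[ctrl.read_state() for _ in range(1)][0]; q=rot().as_euler('ZYX'); print(S["tool_pos"],q)
rows([116],[.14],cmd=(*S["tool_pos"],q[0]))
E
```

```text
strap eye [ 0.53307292 -0.02143044] w [-0.00072033  0.02241494]
C [0.53041192 0.02777551] from lid eye [0.53044224 0.02786855] from T [0.53038161 0.02768246]
strap in tin frame mm [ -1.46578829 -44.25604611]
[ 0.59882694 -0.01649013  0.17061472] [ 3.07578062e+00 -1.95138510e-03 -3.14141933e+00]
phi 116: lin [0.1091,0.0857,0.0306] dr [0,0,1.8750] ; world [0.4955 0.0762] 0.14 yaw 68.8
```

```bash
python3 -m pendant '{"linear":[[0.014,0.011,0],[0.028,0.022,0],[0.042,0.033,0],[0.056,0.044,0],[0.07,0.055,0],[0.084,0.066,0],[0.098,0.077,0],[0.109,0.0857,0]],"dr":[[0,0,0.11],[0,0,0.23],[0,0,0.35],[0,0,0.47],[0,0,0.59],[0,0,0.71],[0,0,0.83],[0,0,0.95]],"jaw":[0.005,0.005,0.005,0.005,0.005,0.005,0.005,0.005]}' >/dev/null;python3 -m pendant '{"linear":[[0,0,0],[0,0,0],[0,0,0],[0,0,0.01],[0,0,0.02],[0,0,0.03],[0,0,0.03],[0,0,0.03]],"dr":[[0,0,0.12],[0,0,0.24],[0,0,0.36],[0,0,0.48],[0,0,0.6],[0,0,0.72],[0,0,0.84],[0,0,0.925]],"jaw":[0.005,0.005,0.005,0.005,0.005,0.005,0.005,0.005]}'; python3 -m pendant '{"linear":[[0,0,0],[0,0,0]],"dr":[[0,0,0],[0,0,0]],"jaw":[0.005,0.005]}'; python3 - <<'E'
from plan import *
S=ctrl.read_state(); q=rot().as_euler('ZYX'); print(S["tool_pos"],q,S["ft_force"],S["moment"],S["qpos"])
rows([116],[.0855],cmd=(*S["tool_pos"],q[0]))
p=ctrl.snapshot("top");cv2.imwrite("pics/t2.png",p["color"][:,:,::-1]);s=ctrl.snapshot("scene")
z=lambda im,x,y,wd,h,k: cv2.convertScaleAbs(cv2.resize(im[y:y+h,x:x+wd,::-1],None,fx=k,fy=k,interpolation=cv2.INTER_CUBIC),alpha=1.3)
cv2.imwrite("pics/c3.png",np.hstack([z(p["color"],280,140,80,100,5),z(s["color"],270,140,80,100,5)]))
E
```

```text
t: 6.57
tool_pos: [0.4958, 0.0753, 0.1408]
ee_rot: [-0.0, 0.827, 0.562, -0.001]
ft_force: [-0.6, -0.4, -1.8]
gripper_width: 0.0094
grip_force: 30.0
t: 6.73
tool_pos: [0.4962, 0.0758, 0.1415]
ee_rot: [-0.0, 0.825, 0.566, -0.0]
ft_force: [-0.5, -0.3, -1.9]
gripper_width: 0.0096
grip_force: 30.0
[0.49619379 0.07577829 0.14152536] [ 1.20216204e+00  2.44783243e-04 -3.14141290e+00] [-0.49388969 -0.28030399 -1.93228473] [ 0.00622332 -0.10277019 -0.00936902] [ 1.99658277e-02  4.14951078e-01  1.93822490e+00 -2.23317544e-04
  7.88675779e-01  3.88757552e-01]
phi 116: lin [0.0001,-0.0007,0.0560] dr [0,0,0.0014] ; world [0.4955 0.0762] 0.0855 yaw 68.8
```

View pics/c3.png

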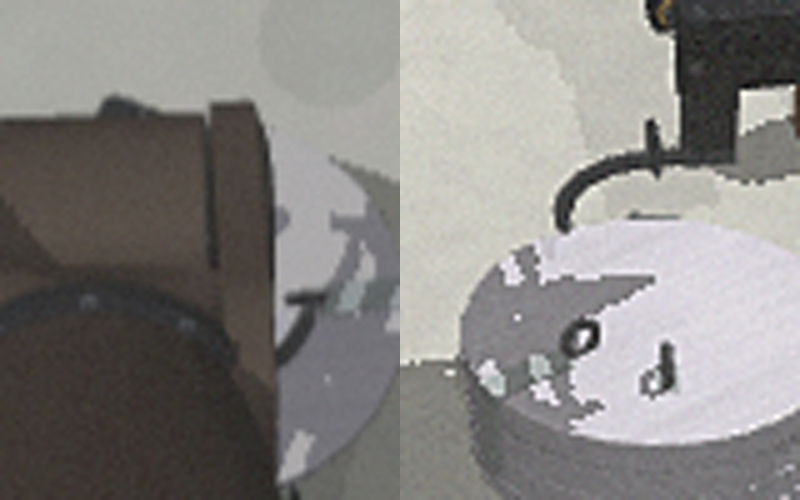

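```bash
python3 -m pendant '{"linear":[[0,0,0.02],[0,0,0.04],[0,0,0.05],[0,0,0.056],[0,0,0.057],[0,0,0.057],[0,0,0.057],[0,0,0.057]],"dr":[[0,0,0],[0,0,0],[0,0,0],[0,0,0],[0,0,0],[0,0,0],[0,0,0],[0,0,0]],"jaw":[0.005,0.005,0.005,0.005,0.005,0.005,0.005,0.005]}' | egrep 'pos|force'
for i in 1 2; do :; done
python3 -m pendant '{"linear":[[0,0,0.0005],[0,0,0.001],[0,0,0.0015],[0,0,0.0015]],"dr":[[0,0,0],[0,0,0],[0,0,0],[0,0,0]],"jaw":[0.005,0.005,0.005,0.005]}' | egrep 'pos|ft'
python3 -m pendant '{"linear":[[0,0,0.0005],[0,0,0.0005],[0,0,0.0005]],"dr":[[0,0,0],[0,0,0],[0,0,0]],"jaw":[0.005,0.005,0.005]}' | egrep 'pos|ft'
python3 -m pendant '{"linear":[[0,0,0.0005],[0,0,0.0005],[0,0,0.0005]],"dr":[[0,0,0],[0,0,0],[0,0,0]],"jaw":[0.005,0.005,0.005]}' | egrep 'pos|ft'
```

```text
tool_pos: [0.4967, 0.0768, 0.0853]
ft_force: [-0.5, 0.3, -1.3]
grip_force: 30.0
tool_pos: [0.4963, 0.0768, 0.0832]
ft_force: [0.1, 0.1, -2.2]
tool_pos: [0.4963, 0.0768, 0.0826]
ft_force: [-0.0, -0.3, -1.6]
tool_pos: [0.4963, 0.0768, 0.0821]
ft_force: [-0.0, 0.0, -0.7]
```

```bash
python3 -m pendant '{"linear":[[0,0,0.0003],[0,0,0.0003],[0,0,0.0003]],"dr":[[0,0,0],[0,0,0],[0,0,0]],"jaw":[0.005,0.005,0.005]}' | egrep 'pos|ft'
python3 -m pendant '{"linear":[[0,0,0.0003],[0,0,0.0003],[0,0,0.0003]],"dr":[[0,0,0],[0,0,0],[0,0,0]],"jaw":[0.005,0.005,0.005]}' | egrep 'pos|ft'
```

```text
tool_pos: [0.4964, 0.0768, 0.0819]
ft_force: [-0.8, -0.0, 2.4]
tool_pos: [0.4964, 0.0768, 0.0819]
ft_force: [-1.6, 0.9, 5.8]
```

```bash
python3 -m pendant '{"linear":[[0,0,-0.002],[0,0,-0.0041],[0,0,-0.0041],[0,0,-0.0041]],"dr":[[0,0,0],[0,0,0],[0,0,0],[0,0,0]],"jaw":[0.005,0.005,0.005,0.005]}' | egrep 'pos|ft'
python3 - <<'E'
from plan import *
S=ctrl.read_state(); q=rot().as_euler('ZYX'); print(S["t"],S["tool_pos"],q,S["ft_force"],S["moment"])
z=S["tool_pos"][2]
rows([116,114,112,110,108,106,104,102,100],[z]*9,cmd=(*S["tool_pos"],q[0]))
for f in (95,90,85,80):print(f,tcp(f))
E
```

```text
tool_pos: [0.4964, 0.0768, 0.0856]
ft_force: [-0.2, -0.6, -0.7]
9.1667 [0.49637213 0.07681436 0.08564608] [1.20080104e+00 9.56944358e-06 3.14138879e+00] [-0.1570103  -0.64731889 -0.71827244] [-0.01128276 -0.07885684  0.01754736]
phi 116: lin [-0.0009,-0.0005,0.0000] dr [0,0,0.0000] ; world [0.4955 0.0762] 0.08564608446649331 yaw 68.8
phi 114: lin [-0.0027,-0.0016,0.0000] dr [0,0,-0.0349] ; world [0.4939 0.0749] 0.08564608446649331 yaw 70.8
phi 112: lin [-0.0045,-0.0027,0.0000] dr [0,0,-0.0698] ; world [0.4923 0.0736] 0.08564608446649331 yaw 72.8
phi 110: lin [-0.0063,-0.0037,0.0000] dr [0,0,-0.1047] ; world [0.4907 0.0722] 0.08564608446649331 yaw 74.8
phi 108: lin [-0.0082,-0.0046,0.0000] dr [0,0,-0.1396] ; world [0.4892 0.0708] 0.08564608446649331 yaw 76.8
phi 106: lin [-0.0101,-0.0054,0.0000] dr [0,0,-0.1745] ; world [0.4877 0.0694] 0.08564608446649331 yaw 78.8
phi 104: lin [-0.0120,-0.0062,0.0000] dr [0,0,-0.2094] ; world [0.4863 0.0679] 0.08564608446649331 yaw 80.8
phi 102: lin [-0.0140,-0.0069,0.0000] dr [0,0,-0.2443] ; world [0.4849 0.0663] 0.08564608446649331 yaw 82.8
phi 100: lin [-0.0160,-0.0076,0.0000] dr [0,0,-0.2792] ; world [0.4836 0.0647] 0.08564608446649331 yaw 84.8
95 (array([0.48052568, 0.06044984]), np.float64(1.5673056682909077))
90 (array([0.47786775, 0.05597763]), np.float64(1.6545721308906243))
85 (array([0.47560972, 0.05129079]), np.float64(1.7418385934903406))
80 (array([0.47376877, 0.04642498]), np.float64(1.8291050560900572))
```

```bash
python3 -m pendant '{"linear":[[-0.0009,-0.0005,0],[-0.0027,-0.0016,0],[-0.0045,-0.0027,0],[-0.0063,-0.0037,0],[-0.0082,-0.0046,0],[-0.0101,-0.0054,0],[-0.012,-0.0062,0],[-0.014,-0.0069,0]],"dr":[[0,0,0],[0,0,-0.035],[0,0,-0.07],[0,0,-0.105],[0,0,-0.14],[0,0,-0.1745],[0,0,-0.2095],[0,0,-0.2443]],"jaw":[0.005,0.005,0.005,0.005,0.005,0.005,0.005,0.005]}' | egrep 'pos|ft'
python3 -m pendant '{"linear":[[0,0,0],[0,0,0]],"dr":[[0,0,0],[0,0,0]],"jaw":[0.005,0.005]}' | egrep 'pos|ft'
python3 - <<'E'
from plan import *
S=ctrl.read_state(); q=rot().as_euler('ZYX'); print(S["tool_pos"],q,S["ft_force"],S["moment"])
c=np.array([-.0325,.05])
for d in np.arange(1,9)*.025: print(d.round(3),(c-rz(-d)@c).round(5))
p=ctrl.snapshot("top");s=ctrl.snapshot("scene")
z=lambda im,x,y,wd,h,k: cv2.convertScaleAbs(cv2.resize(im[y:y+h,x:x+wd,::-1],None,fx=k,fy=k,interpolation=cv2.INTER_CUBIC),alpha=1.3)
cv2.imwrite("pics/c4.png",np.hstack([z(p["color"],310,170,50,60,8),z(s["color"],285,175,50,60,8)]))
E
```

```text
tool_pos: [0.4847, 0.0662, 0.0855]
ft_force: [0.0, -0.1, -1.5]
tool_pos: [0.4848, 0.0662, 0.0855]
ft_force: [-0.7, 0.5, -2.1]
[0.48478559 0.06620051 0.08554275] [ 1.44378884e+00  7.82785591e-05 -3.14149317e+00] [-0.74529185  0.53855966 -2.07071211] [ 0.01213704 -0.10341531  0.00867936]
0.025 [-0.00126 -0.0008 ]
0.05 [-0.00254 -0.00156]
0.075 [-0.00384 -0.00229]
0.1 [-0.00515 -0.00299]
0.125 [-0.00649 -0.00366]
0.15 [-0.00784 -0.0043 ]
0.175 [-0.0092  -0.00489]
0.2 [-0.01058 -0.00546]
```

View pics/c4.png

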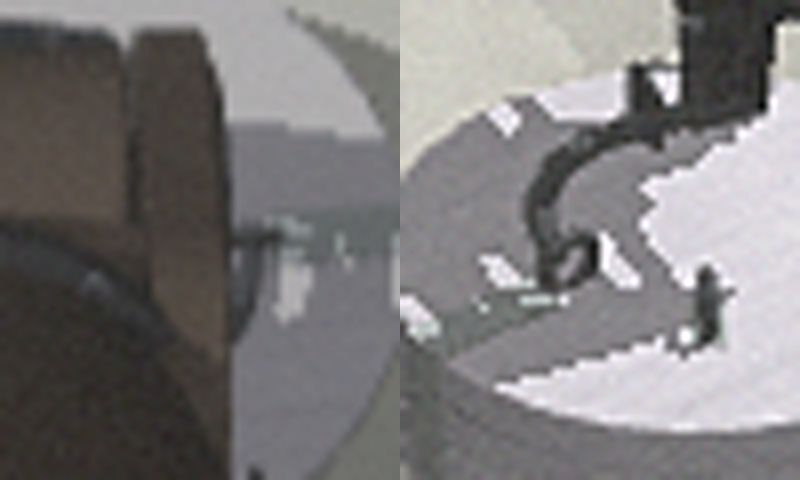

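```bash
python3 - <<'E'
from plan import *
S=ctrl.read_state(); q=rot().as_euler('ZYX')[0]
P=np.array(S["tool_pos"]); M=lambda v:np.array([*(P[:2]+rz(q-np.pi)@np.array(v[:2])),.0735+v[2]])
s=dict(ctrl.snapshot("scene"))
cr=lambda X:((proj(s,X)-[285,175]+.5)*8-.5+[400,0]).round()
tip=M([.0823,.0544,.0045]);e=np.array([.5331,-.0214,.078])
print("tip",tip,cr(tip),"eye",cr(e),"collar top",cr(M([.03,0,.0155])), "lid",cr([*LE,.078]),"tab low rear",cr(M([-.014,0,0])))
print("tip in eye frame mm",rz(YT).T@(tip-e)[:2]*1e3)
for b in (40,60,80): 
  a=np.radians(b); print(b,cr(M([.0325+.05*np.sin(a),.05-.05*np.cos(a),.0045])))
E
```

```text
tip [ 0.52845093 -0.02221765  0.078     ] [569. 242.] eye [579. 249.] collar top [649.  85.] lid [716. 292.] tab low rear [771.  94.]
tip in eye frame mm [-4.7011817  -0.42575546]
40 [566. 157.]
60 [550. 187.]
80 [554. 219.]
```

```bash
for i in 1; do python3 -m pendant '{"linear":[[-0.0006,-0.0004,0],[-0.0013,-0.0008,0],[-0.0019,-0.0012,0],[-0.0025,-0.0016,0]],"dr":[[0,0,-0.0125],[0,0,-0.025],[0,0,-0.0375],[0,0,-0.05]],"jaw":[0.005,0.005,0.005,0.005]}' | egrep 'ft'; done; python3 -m pendant '{"linear":[[-0.0006,-0.0004,0],[-0.0013,-0.0008,0],[-0.0019,-0.0012,0],[-0.0025,-0.0016,0]],"dr":[[0,0,-0.0125],[0,0,-0.025],[0,0,-0.0375],[0,0,-0.05]],"jaw":[0.005,0.005,0.005,0.005]}' | egrep 'ft'
```

```text
ft_force: [-0.4, -0.3, -0.4]
ft_force: [-0.5, 0.8, -1.9]
```

```bash
python3 -m pendant '{"linear":[[-0.0006,-0.0004,0],[-0.0013,-0.0008,0],[-0.0019,-0.0012,0],[-0.0025,-0.0016,0]],"dr":[[0,0,-0.0125],[0,0,-0.025],[0,0,-0.0375],[0,0,-0.05]],"jaw":[0.005,0.005,0.005,0.005]}' | egrep 'ft'; python3 -m pendant '{"linear":[[-0.0006,-0.0004,0],[-0.0013,-0.0008,0],[-0.0019,-0.0012,0],[-0.0025,-0.0016,0]],"dr":[[0,0,-0.0125],[0,0,-0.025],[0,0,-0.0375],[0,0,-0.05]],"jaw":[0.005,0.005,0.005,0.005]}' | egrep 'ft'; python3 - <<'E'
from plan import *
S=ctrl.read_state(); q=rot().as_euler('ZYX')[0]; P=np.array(S["tool_pos"])
phi=np.degrees(YT-(q-np.pi))%360; print(phi,P,(P[:2]-tcp(phi)[0])*1e3,S["ft_force"],S["moment"])
E
```

```text
ft_force: [-0.4, 0.5, -2.0]
ft_force: [0.3, -0.3, -1.5]
90.47043344961234 [0.47791164 0.05655131 0.08560717] [-0.18943613  0.1432137 ] [ 0.30402046 -0.29044953 -1.45739033] [ 0.05577486 -0.09580163  0.01460107]
```

```bash
cat > chk.py <<'E'
from plan import *
S=ctrl.read_state(); q=rot().as_euler('ZYX')[0]; P=np.array(S["tool_pos"])
phi=(np.degrees(YT-(q-np.pi))+180)%360-180; e=rz(YT).T@((P[:2]-tcp(phi)[0])*1e3)
f=np.array(S["ft_force"]); a=q-np.pi; r=rz(a).T@f[:2]
print(f"t {S['t']:.2f} phi {phi:.2f} err_tin_mm {e.round(2)} z {P[2]:.4f} F pin-axes {r.round(1)} Fz {f[2]:.1f} F tin {(rz(YT).T@f[:2]).round(1)} M {np.round(S['moment'],2)}")
E
python3 -m pendant '{"linear":[[-0.0013,-0.0008,0],[-0.0025,-0.0016,0],[-0.0038,-0.0023,0],[-0.0052,-0.003,0]],"dr":[[0,0,-0.025],[0,0,-0.05],[0,0,-0.075],[0,0,-0.1]],"jaw":[0.005,0.005,0.005,0.005]}' | egrep 'ft'; python3 chk.py; python3 -m pendant '{"linear":[[-0.0013,-0.0008,0],[-0.0025,-0.0016,0],[-0.0038,-0.0023,0],[-0.0052,-0.003,0]],"dr":[[0,0,-0.025],[0,0,-0.05],[0,0,-0.075],[0,0,-0.1]],"jaw":[0.005,0.005,0.005,0.005]}' | egrep 'ft'; python3 chk.py
```

```text
ft_force: [0.4, -0.2, -1.8]
t 11.82 phi 84.71 err_tin_mm [-0.2   0.13] z 0.0856 F pin-axes [0.2 0.4] Fz -1.8 F tin [ 0.4 -0.2] M [ 0.06 -0.1  -0.  ]
ft_force: [0.1, 0.8, -0.7]
t 12.15 phi 78.98 err_tin_mm [-0.2   0.09] z 0.0856 F pin-axes [-0.8  0.3] Fz -0.7 F tin [0.2 0.8] M [ 0.03 -0.15 -0.04]
```

```bash
for k in a; do python3 -m pendant '{"linear":[[-0.0013,-0.0008,0],[-0.0025,-0.0016,0],[-0.0038,-0.0023,0],[-0.0052,-0.003,0]],"dr":[[0,0,-0.025],[0,0,-0.05],[0,0,-0.075],[0,0,-0.1]],"jaw":[0.005,0.005,0.005,0.005]}' | egrep 'ft'; python3 chk.py; done;  python3 -m pendant '{"linear":[[-0.0013,-0.0008,0],[-0.0025,-0.0016,0],[-0.0038,-0.0023,0],[-0.0052,-0.003,0]],"dr":[[0,0,-0.025],[0,0,-0.05],[0,0,-0.075],[0,0,-0.1]],"jaw":[0.005,0.005,0.005,0.005]}' | egrep 'ft'; python3 chk.py
```

```text
ft_force: [-0.9, -0.9, -0.9]
t 12.48 phi 73.25 err_tin_mm [-0.2   0.04] z 0.0856 F pin-axes [ 0.5 -1.2] Fz -0.9 F tin [-1.  -0.9] M [ 0.06 -0.13 -0.01]
ft_force: [-0.0, -0.3, -0.8]
t 12.82 phi 67.52 err_tin_mm [-0.2 -0. ] z 0.0856 F pin-axes [ 0.2 -0.2] Fz -0.8 F tin [-0.1 -0.3] M [ 0.02 -0.09 -0.01]
```

```bash
python3 -m pendant '{"linear":[[-0.0013,-0.0008,0],[-0.0025,-0.0016,0],[-0.0038,-0.0023,0],[-0.0052,-0.003,0],[-0.0065,-0.0037,0],[-0.0078,-0.0043,0],[-0.0092,-0.0049,0],[-0.0106,-0.0055,0]],"dr":[[0,0,-0.025],[0,0,-0.05],[0,0,-0.075],[0,0,-0.1],[0,0,-0.125],[0,0,-0.15],[0,0,-0.175],[0,0,-0.2]],"jaw":[0.005,0.005,0.005,0.005,0.005,0.005,0.005,0.005]}' | egrep 'ft'; python3 chk.py; python3 -m pendant '{"linear":[[-0.0013,-0.0008,0],[-0.0025,-0.0016,0],[-0.0038,-0.0023,0],[-0.0052,-0.003,0]],"dr":[[0,0,-0.025],[0,0,-0.05],[0,0,-0.075],[0,0,-0.1]],"jaw":[0.005,0.005,0.005,0.005]}' | egrep 'ft'; python3 chk.py
```

```text
ft_force: [0.6, -0.8, -0.7]
t 13.48 phi 56.06 err_tin_mm [-0.22 -0.04] z 0.0856 F pin-axes [ 1.  -0.1] Fz -0.7 F tin [ 0.5 -0.9] M [ 0.02 -0.11  0.01]
ft_force: [0.7, 0.1, -1.5]
t 13.82 phi 50.33 err_tin_mm [-0.22 -0.09] z 0.0856 F pin-axes [0.5 0.6] Fz -1.5 F tin [0.7 0. ] M [ 0.01 -0.08  0.01]
```

```bash
python3 -m pendant '{"linear":[[-0.0006,-0.0004,0],[-0.0013,-0.0008,0],[-0.0019,-0.0012,0],[-0.0025,-0.0016,0]],"dr":[[0,0,-0.0125],[0,0,-0.025],[0,0,-0.0375],[0,0,-0.05]],"jaw":[0.005,0.005,0.005,0.005]}' | egrep 'ft'; python3 -m pendant '{"linear":[[-0.0006,-0.0004,0],[-0.0013,-0.0008,0],[-0.0019,-0.0012,0],[-0.0025,-0.0016,0]],"dr":[[0,0,-0.0125],[0,0,-0.025],[0,0,-0.0375],[0,0,-0.05]],"jaw":[0.005,0.005,0.005,0.005]}' | egrep 'ft'; python3 chk.py
```

```text
ft_force: [0.4, -0.6, -1.4]
ft_force: [1.0, -0.8, -2.4]
t 14.48 phi 44.63 err_tin_mm [-0.29 -0.07] z 0.0856 F pin-axes [1.2 0. ] Fz -2.4 F tin [ 0.9 -0.9] M [ 0.11 -0.17  0.04]
```

```bash
python3 -m pendant '{"linear":[[-0.0006,-0.0004,0],[-0.0013,-0.0008,0],[-0.0019,-0.0012,0],[-0.0025,-0.0016,0]],"dr":[[0,0,-0.0125],[0,0,-0.025],[0,0,-0.0375],[0,0,-0.05]],"jaw":[0.005,0.005,0.005,0.005]}' | egrep 'ft'; python3 chk.py; python3 -m pendant '{"linear":[[-0.0006,-0.0004,0],[-0.0013,-0.0008,0],[-0.0019,-0.0012,0],[-0.0025,-0.0016,0]],"dr":[[0,0,-0.0125],[0,0,-0.025],[0,0,-0.0375],[0,0,-0.05]],"jaw":[0.005,0.005,0.005,0.005]}' | egrep 'ft'; python3 chk.py
```

```text
ft_force: [-0.2, -0.3, -0.8]
t 14.82 phi 41.77 err_tin_mm [-0.34 -0.1 ] z 0.0856 F pin-axes [-0.  -0.3] Fz -0.8 F tin [-0.2 -0.2] M [ 0.05 -0.1   0.01]
ft_force: [-0.0, 0.2, -0.7]
t 15.15 phi 38.91 err_tin_mm [-0.39 -0.12] z 0.0856 F pin-axes [-0.1  0.1] Fz -0.7 F tin [-0.   0.2] M [ 0.06 -0.11  0.03]
```

```bash
python3 -m pendant '{"linear":[[-0.0007,-0.0003,0],[-0.0014,-0.0007,0],[-0.0021,-0.001,0],[-0.0028,-0.0013,0]],"dr":[[0,0,-0.0125],[0,0,-0.025],[0,0,-0.0375],[0,0,-0.05]],"jaw":[0.005,0.005,0.005,0.005]}' | egrep 'ft'; python3 chk.py; python3 -m pendant '{"linear":[[-0.0006,-0.0004,0],[-0.0013,-0.0008,0],[-0.0019,-0.0012,0],[-0.0025,-0.0016,0]],"dr":[[0,0,-0.0125],[0,0,-0.025],[0,0,-0.0375],[0,0,-0.05]],"jaw":[0.005,0.005,0.005,0.005]}' | egrep 'ft'; python3 chk.py
```

```text
ft_force: [-0.6, -0.0, -1.6]
t 15.48 phi 36.04 err_tin_mm [-0.04 -0.07] z 0.0856 F pin-axes [-0.5 -0.4] Fz -1.6 F tin [-0.6  0. ] M [ 0.05 -0.13  0.01]
ft_force: [1.1, 0.4, -1.4]
t 15.82 phi 33.18 err_tin_mm [-0.07 -0.08] z 0.0856 F pin-axes [0.8 0.9] Fz -1.4 F tin [1.2 0.3] M [ 0.02 -0.13 -0.04]
```

```bash
python3 -m pendant '{"linear":[[-0.0006,-0.0004,0],[-0.0013,-0.0008,0],[-0.0019,-0.0012,0],[-0.0025,-0.0016,0]],"dr":[[0,0,-0.0125],[0,0,-0.025],[0,0,-0.0375],[0,0,-0.05]],"jaw":[0.005,0.005,0.005,0.005]}' | egrep 'ft'; python3 chk.py; python3 -m pendant '{"linear":[[-0.0006,-0.0004,0],[-0.0013,-0.0008,0],[-0.0019,-0.0012,0],[-0.0025,-0.0016,0]],"dr":[[0,0,-0.0125],[0,0,-0.025],[0,0,-0.0375],[0,0,-0.05]],"jaw":[0.005,0.005,0.005,0.005]}' | egrep 'ft'; python3 chk.py
```

```text
ft_force: [0.1, 0.5, -1.4]
t 16.15 phi 30.31 err_tin_mm [-0.15 -0.09] z 0.0856 F pin-axes [-0.1  0.5] Fz -1.4 F tin [0.1 0.5] M [ 0.07 -0.11 -0.01]
ft_force: [0.4, 0.4, -1.7]
t 16.48 phi 27.45 err_tin_mm [-0.21 -0.1 ] z 0.0856 F pin-axes [0.2 0.5] Fz -1.7 F tin [0.4 0.3] M [-0.02 -0.14 -0.  ]
```

```bash
python3 -m pendant '{"linear":[[-0.0013,-0.0008,0],[-0.0026,-0.0016,0],[-0.0039,-0.0023,0],[-0.0053,-0.003,0]],"dr":[[0,0,-0.025],[0,0,-0.05],[0,0,-0.075],[0,0,-0.1]],"jaw":[0.005,0.005,0.005,0.005]}' | egrep 'ft'; python3 chk.py; python3 -m pendant '{"linear":[[-0.0013,-0.0008,0],[-0.0026,-0.0016,0],[-0.0039,-0.0023,0],[-0.0052,-0.003,0]],"dr":[[0,0,-0.025],[0,0,-0.05],[0,0,-0.075],[0,0,-0.1]],"jaw":[0.005,0.005,0.005,0.005]}' | egrep 'ft'; python3 chk.py
```

```text
ft_force: [-0.4, -1.0, 0.4]
t 16.82 phi 21.68 err_tin_mm [-0.09 -0.15] z 0.0856 F pin-axes [-0.1 -1.1] Fz 0.4 F tin [-0.5 -0.9] M [ 0.06 -0.11 -0.04]
ft_force: [-0.6, -0.7, -0.1]
t 17.15 phi 15.95 err_tin_mm [-0.06 -0.18] z 0.0856 F pin-axes [-0.5 -0.8] Fz -0.1 F tin [-0.7 -0.6] M [ 0.11 -0.16 -0.03]
```

```bash
python3 -m pendant '{"linear":[[-0.0006,-0.0004,0],[-0.0013,-0.0008,0],[-0.0019,-0.0012,0],[-0.0025,-0.0015,0]],"dr":[[0,0,-0.0125],[0,0,-0.025],[0,0,-0.0375],[0,0,-0.05]],"jaw":[0.005,0.005,0.005,0.005]}' | egrep 'ft'; python3 chk.py; python3 -m pendant '{"linear":[[-0.0006,-0.0004,0],[-0.0013,-0.0008,0],[-0.0019,-0.0012,0],[-0.0025,-0.0015,0]],"dr":[[0,0,-0.0125],[0,0,-0.025],[0,0,-0.0375],[0,0,-0.05]],"jaw":[0.005,0.005,0.005,0.005]}' | egrep 'ft'; python3 chk.py
```

```text
ft_force: [0.2, 0.1, -0.9]
t 17.48 phi 13.14 err_tin_mm [-0.09 -0.1 ] z 0.0856 F pin-axes [0.2 0.2] Fz -0.9 F tin [0.2 0.1] M [ 0.07 -0.11 -0.05]
ft_force: [0.4, 0.0, -1.3]
t 17.82 phi 10.26 err_tin_mm [-0.07 -0.05] z 0.0856 F pin-axes [0.4 0.1] Fz -1.3 F tin [ 0.4 -0. ] M [ 0.13 -0.16 -0.02]
```

```bash
python3 -m pendant '{"linear":[[-0.0005,-0.0003,0],[-0.001,-0.0006,0],[-0.001,-0.0006,0]],"dr":[[0,0,-0.01],[0,0,-0.02],[0,0,-0.02]],"jaw":[0.005,0.005,0.005]}' | egrep 'ft'; python3 chk.py
```

```text
ft_force: [-0.6, -0.1, -1.0]
t 18.07 phi 9.14 err_tin_mm [-0.03 -0.02] z 0.0856 F pin-axes [-0.6 -0.2] Fz -1.0 F tin [-0.6 -0.1] M [ 0.09 -0.08 -0.  ]
```

```bash
python3 -m pendant '{"linear":[[-0.0005,-0.0003,0],[-0.001,-0.0006,0],[-0.001,-0.0006,0]],"dr":[[0,0,-0.01],[0,0,-0.02],[0,0,-0.02]],"jaw":[0.005,0.005,0.005]}' | egrep 'ft'; python3 chk.py
```

```text
ft_force: [0.8, -0.7, -1.8]
t 18.32 phi 7.99 err_tin_mm [-0.02 -0.  ] z 0.0856 F pin-axes [ 0.8 -0.7] Fz -1.8 F tin [ 0.7 -0.8] M [ 0.05 -0.11 -0.04]
```

```bash
python3 -m pendant '{"linear":[[-0.0005,-0.0003,0],[-0.001,-0.0006,0],[-0.001,-0.0006,0]],"dr":[[0,0,-0.01],[0,0,-0.02],[0,0,-0.02]],"jaw":[0.005,0.005,0.005]}' | egrep 'ft'; python3 chk.py
```

```text
ft_force: [-0.2, 0.4, -0.7]
t 18.57 phi 6.84 err_tin_mm [-0.03  0.03] z 0.0856 F pin-axes [-0.2  0.4] Fz -0.7 F tin [-0.2  0.5] M [ 0.07 -0.11  0.01]
```

```bash
python3 -m pendant '{"linear":[[-0.0005,-0.0003,0],[-0.001,-0.0006,0],[-0.001,-0.0006,0]],"dr":[[0,0,-0.01],[0,0,-0.02],[0,0,-0.02]],"jaw":[0.005,0.005,0.005]}' | egrep 'ft'; python3 chk.py
```

```text
ft_force: [1.0, -0.2, -1.4]
t 18.82 phi 5.69 err_tin_mm [-0.04  0.1 ] z 0.0856 F pin-axes [ 1.  -0.2] Fz -1.4 F tin [ 1.  -0.3] M [ 0.1  -0.12 -0.05]
```

```bash
python3 -m pendant '{"linear":[[-0.0005,-0.0003,0],[-0.001,-0.0006,0],[-0.001,-0.0006,0]],"dr":[[0,0,-0.01],[0,0,-0.02],[0,0,-0.02]],"jaw":[0.005,0.005,0.005]}' | egrep 'ft'; python3 chk.py
```

```text
ft_force: [-0.9, -0.3, -1.1]
t 19.07 phi 4.55 err_tin_mm [-0.03  0.14] z 0.0856 F pin-axes [-0.9 -0.3] Fz -1.1 F tin [-1.  -0.2] M [ 0.07 -0.14 -0.02]
```

```bash
python3 -m pendant '{"linear":[[-0.0005,-0.0003,0],[-0.0008,-0.0005,0],[-0.0008,-0.0005,0],[-0.0008,-0.0005,0]],"dr":[[0,0,-0.008],[0,0,-0.016],[0,0,-0.016],[0,0,-0.016]],"jaw":[0.005,0.005,0.005,0.005]}' | egrep 'ft'; python3 chk.py
```

```text
ft_force: [0.4, 0.7, -0.9]
t 19.40 phi 3.68 err_tin_mm [-0.07  0.18] z 0.0856 F pin-axes [0.4 0.7] Fz -0.9 F tin [0.4 0.7] M [ 0.07 -0.16  0.05]
```

```bash
python3 -m pendant '{"linear":[[-0.0005,-0.0003,0],[-0.0008,-0.0005,0],[-0.0008,-0.0005,0],[-0.0008,-0.0005,0]],"dr":[[0,0,-0.008],[0,0,-0.016],[0,0,-0.016],[0,0,-0.016]],"jaw":[0.005,0.005,0.005,0.005]}' | egrep 'ft'; python3 chk.py
```

```text
ft_force: [-0.0, -0.3, -0.5]
t 19.73 phi 2.77 err_tin_mm [-0.06  0.17] z 0.0856 F pin-axes [-0.1 -0.3] Fz -0.5 F tin [-0.1 -0.3] M [ 0.08 -0.1   0.  ]
```

```bash
python3 -m pendant '{"linear":[[-0.0003,-0.0002,0],[-0.0005,-0.0003,0],[-0.0005,-0.0003,0],[-0.0005,-0.0003,0]],"dr":[[0,0,-0.005],[0,0,-0.01],[0,0,-0.01],[0,0,-0.01]],"jaw":[0.005,0.005,0.005,0.005]}' | egrep 'ft'; python3 chk.py
```

```text
ft_force: [0.0, -0.5, -1.8]
t 20.07 phi 2.19 err_tin_mm [-0.11  0.19] z 0.0856 F pin-axes [ 0.  -0.5] Fz -1.8 F tin [-0.  -0.5] M [ 0.03 -0.08 -0.05]
```

```bash
python3 -m pendant '{"linear":[[-0.0003,-0.0002,0],[-0.0005,-0.0003,0],[-0.0005,-0.0003,0],[-0.0005,-0.0003,0]],"dr":[[0,0,-0.005],[0,0,-0.01],[0,0,-0.01],[0,0,-0.01]],"jaw":[0.005,0.005,0.005,0.005]}' | egrep 'ft'; python3 chk.py
```

```text
ft_force: [-1.6, -0.1, -0.6]
t 20.40 phi 1.62 err_tin_mm [-0.3   0.24] z 0.0856 F pin-axes [-1.6  0. ] Fz -0.6 F tin [-1.6  0.1] M [-0.01  0.23  0.  ]
```

```bash
python3 -m pendant '{"linear":[[-0.0003,-0.0002,0],[-0.0005,-0.0003,0],[-0.0005,-0.0003,0],[-0.0005,-0.0003,0]],"dr":[[0,0,-0.005],[0,0,-0.01],[0,0,-0.01],[0,0,-0.01]],"jaw":[0.005,0.005,0.005,0.005]}' | egrep 'ft'; python3 chk.py
```

```text
ft_force: [-4.5, -2.4, -0.2]
t 20.73 phi 1.05 err_tin_mm [-0.39  0.29] z 0.0856 F pin-axes [-4.7 -2.1] Fz -0.2 F tin [-4.7 -2. ] M [-0.08  0.62  0.05]
```

```bash
python3 -m pendant '{"linear":[[-0.0003,-0.0002,0],[-0.0005,-0.0003,0],[-0.0005,-0.0003,0],[-0.0005,-0.0003,0]],"dr":[[0,0,-0.005],[0,0,-0.01],[0,0,-0.01],[0,0,-0.01]],"jaw":[0.005,0.005,0.005,0.005]}' | egrep 'ft'; python3 chk.py
```

```text
ft_force: [-5.2, -1.7, 1.8]
t 21.07 phi 0.46 err_tin_mm [-0.58  0.31] z 0.0856 F pin-axes [-5.3 -1.3] Fz 1.8 F tin [-5.3 -1.2] M [-0.16  0.93  0.07]
```

```bash
python3 -m pendant '{"linear":[[-0.0003,-0.0002,0],[-0.0005,-0.0003,0],[-0.0005,-0.0003,0],[-0.0005,-0.0003,0]],"dr":[[0,0,-0.005],[0,0,-0.01],[0,0,-0.01],[0,0,-0.01]],"jaw":[0.005,0.005,0.005,0.005]}' | egrep 'ft'; python3 chk.py
```

```text
ft_force: [-7.4, -1.4, 3.5]
t 21.40 phi -0.12 err_tin_mm [-0.91  0.38] z 0.0855 F pin-axes [-7.4 -0.7] Fz 3.5 F tin [-7.4 -0.8] M [-0.27  1.09 -0.06]
```

```bash
python3 -m pendant '{"linear":[[-0.0003,-0.0002,0],[-0.0005,-0.0003,0],[-0.0005,-0.0003,0]],"dr":[[0,0,-0.005],[0,0,-0.009],[0,0,-0.009]],"jaw":[0.005,0.005,0.005]}' | egrep 'ft'; python3 -m pendant '{"linear":[[0,0,0]],"dr":[[0,0,0]],"jaw":[0.005]}' | egrep 'ft';python3 -m pendant '{"linear":[[0,0,0]],"dr":[[0,0,0]],"jaw":[0.005]}' | egrep 'ft'; python3 chk.py
```

```text
ft_force: [-9.0, -1.8, 3.7]
ft_force: [-8.2, -2.5, 3.1]
ft_force: [-8.1, -1.7, 4.2]
t 21.82 phi -0.63 err_tin_mm [-1.18  0.44] z 0.0855 F pin-axes [-8.2 -0.9] Fz 4.2 F tin [-8.2 -1. ] M [-0.38  1.39 -0.07]
```

```bash
python3 -m pendant '{"linear":[[-0.0002,-0.0001,0],[-0.0003,-0.0002,0],[-0.0003,-0.0002,0]],"dr":[[0,0,-0.003],[0,0,-0.006],[0,0,-0.006]],"jaw":[0.005,0.005,0.005]}' | egrep 'ft'; python3 -m pendant '{"linear":[[0,0,0],[0,0,0],[0,0,0]],"dr":[[0,0,0],[0,0,0],[0,0,0]],"jaw":[0.005,0.005,0.005]}' | egrep 'ft';python3 -m pendant '{"linear":[[0,0,0],[0,0,0],[0,0,0]],"dr":[[0,0,0],[0,0,0],[0,0,0]],"jaw":[0.005,0.005,0.005]}' | egrep 'ft'; python3 chk.py
```

```text
ft_force: [-10.4, -2.1, 5.1]
ft_force: [-8.4, -2.0, 4.3]
ft_force: [-9.1, -1.7, 4.8]
t 22.57 phi -0.97 err_tin_mm [-1.36  0.42] z 0.0855 F pin-axes [-9.2 -0.8] Fz 4.8 F tin [-9.2 -1. ] M [-0.33  1.53 -0.08]
```

```bash
python3 -m pendant '{"linear":[[-0.0001,-0.0001,0],[-0.0003,-0.0001,0],[-0.0003,-0.0001,0],[-0.0003,-0.0001,0]],"dr":[[0,0,-0.002],[0,0,-0.004],[0,0,-0.004],[0,0,-0.004]],"jaw":[0.005,0.005,0.005,0.005]}' | egrep 'ft'; python3 -m pendant '{"linear":[[0,0,0],[0,0,0],[0,0,0],[0,0,0]],"dr":[[0,0,0],[0,0,0],[0,0,0],[0,0,0]],"jaw":[0.005,0.005,0.005,0.005]}' | egrep 'ft';python3 -m pendant '{"linear":[[0,0,0],[0,0,0],[0,0,0],[0,0,0]],"dr":[[0,0,0],[0,0,0],[0,0,0],[0,0,0]],"jaw":[0.005,0.005,0.005,0.005]}' | egrep 'ft'; python3 chk.py
```

```text
ft_force: [-10.5, -2.4, 5.7]
ft_force: [-10.6, -2.9, 4.2]
ft_force: [-10.1, -2.5, 5.5]
t 23.57 phi -1.20 err_tin_mm [-1.46  0.46] z 0.0855 F pin-axes [-10.4  -1.5] Fz 5.5 F tin [-10.3  -1.7] M [-0.39  1.74 -0.09]
```

```bash
python3 -m pendant '{"linear":[[0.0003,0.0002,0],[0.0006,0.0004,0],[0.001,0.0006,0],[0.001,0.0006,0],[0.001,0.0006,0],[0.001,0.0006,0]],"dr":[[0,0,0.007],[0,0,0.014],[0,0,0.02],[0,0,0.02],[0,0,0.02],[0,0,0.02]],"jaw":[0.005,0.005,0.005,0.005,0.005,0.005]}' | egrep 'ft'; python3 chk.py; python3 -m pendant '{"linear":[[0,0,0],[0,0,0],[0,0,0],[0,0,0],[0,0,0],[0,0,0]],"dr":[[0,0,0],[0,0,0],[0,0,0],[0,0,0],[0,0,0],[0,0,0]],"jaw":[0.012,0.016,0.02,0.025,0.03,0.03]}'; python3 chk.py
```

```text
ft_force: [-7.8, -1.3, 3.1]
t 24.07 phi -0.06 err_tin_mm [-0.87  0.38] z 0.0855 F pin-axes [-7.9 -0.6] Fz 3.1 F tin [-7.9 -0.6] M [-0.21  1.21  0.04]
t: 24.57
tool_pos: [0.5025, -0.0245, 0.0857]
ee_rot: [0.0, -0.042, 0.999, -0.0]
ft_force: [-0.2, -0.4, 0.1]
gripper_width: 0.0291
grip_force: 0.0
t 24.57 phi -0.04 err_tin_mm [0.27 0.23] z 0.0857 F pin-axes [-0.2 -0.3] Fz 0.1 F tin [-0.2 -0.3] M [ 0.02 -0.17 -0.03]
```

Released, with no force left; lift straight off and look.

```bash
python3 -m pendant '{"linear":[[0,0,-0.005],[0,0,-0.02],[0,0,-0.04],[0,0,-0.07],[0,0,-0.1],[0,0,-0.13],[0,0,-0.15],[0,0,-0.15]],"dr":[[0,0,0],[0,0,0],[0,0,0],[0,0,0],[0,0,0],[0,0,0],[0,0,0],[0,0,0]],"jaw":[0.03,0.03,0.03,0.03,0.03,0.03,0.03,0.03]}';python3 -m pendant '{"linear":[[-0.03,0,0],[-0.06,0,0],[-0.08,0,0],[-0.08,0,0],[-0.08,0,0],[-0.08,0,0]],"dr":[[0,0,0],[0,0,0],[0,0,0],[0,0,0],[0,0,0],[0,0,0]],"jaw":[0.03,0.03,0.03,0.03,0.03,0.03]}'; python3 - <<'E'
from h import *
z=lambda im,x,y,wd,h,k: cv2.convertScaleAbs(cv2.resize(np.ascontiguousarray(im[y:y+h,x:x+wd,::-1]),None,fx=k,fy=k,interpolation=cv2.INTER_CUBIC),alpha=1.3)
p=ctrl.snapshot("wrist");np.savez("w3.npz",**p);s=ctrl.snapshot("scene")
cv2.imwrite("pics/c5.png",np.hstack([z(p["color"],220,0,200,230,2),z(s["color"],280,170,80,92,5)]))
E
```

```text
t: 25.23
tool_pos: [0.5036, -0.0247, 0.24]
ee_rot: [0.003, -0.042, 0.999, -0.001]
ft_force: [-1.2, -0.4, 0.9]
gripper_width: 0.0301
grip_force: 0.0
t: 25.73
tool_pos: [0.5811, -0.0177, 0.2349]
ee_rot: [-0.001, -0.042, 0.999, 0.0]
ft_force: [-0.9, 0.2, -0.5]
gripper_width: 0.03
grip_force: 0.0
```

View pics/c5.png

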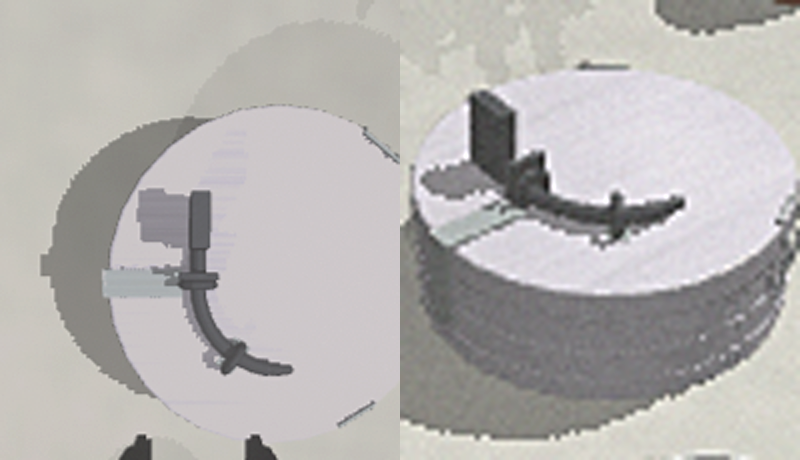

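The pin is through both eyes: in the left crop the collar sits on the strap's eye at about (198,280) and the tip is past the lid's eye at about (285,370). The tab stands free.

```bash
python3 -c "
from cell import ctrl
print(ctrl.hand_in())"
```

```text
the job is handed in; nothing more can be done
None
```

The pin is through both eyes with its collar on the strap's eye, held at about 10 N wrist force for about 1 s, released and staying in; the job was handed in at about 26 s, and the hand-in gave no verdict.

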